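Clamp a square tube into the corner of a tacking jig

ROBOT

A 7-joint arm with a two-finger parallel gripper is mounted at the origin on a cart in front of the work surface, level with it; the furniture and walls round the work are solid. World frame = base frame: x ahead of the robot, y to its left, z up, the work surface at z = 0. Lengths are in m, angles in rad, forces in N, time in s.
With the tool pointing down it reaches from about 0.425 to 0.925 m from the base axis. Payload 6.8 kg.
Tool frame: the origin (TCP) lies at the centre of the arm's flange, where the gripper is bolted on; the fingertips stand 173 mm ahead of it and the grasp point (between the pads) lies 155 mm ahead of it; z points along the fingers, y is the line along which they close (so a half turn about z gives the same grasp; the last joint's range is limited). The gripper opens to 85 mm and grips with 20 to 120 N. Pads are 22 mm wide; open, the fingers measure 114 mm over their backs; the gripper's body (76 mm by 85 mm) begins 54 mm behind the grasp point. The pads swing forward as they close: fully open they stand 13 mm farther back than shut.
Start: joints at [1.075, 0.477, 0.022, 1.555, -0.011, 1.109, -0.083], TCP at [0.255, -0.625, 0.405] pointing down, gripper open.
Joint ranges: [-2.96, 2.96], [-0.34, 2.1], [-1.41, 1.46], [0.24, 2.44], [-1.37, 4.51], [0.17, 1.92], [-2.96, 2.96]. Speed limits (rad/s): [2.39, 2.39, 3.14, 3.14, 3.14, 3.14, 3.14].

INTERFACE

Orientations are given as a unit quaternion [w, x, y, z].
In Python, from plant import get_state, read_camera, calibration, finish_job gives the robot as it stands. The module is installed in compiled form; this text tells all that it offers.
- The arm moves only by the tool step_arm, never from a script. Its arguments are lists of equal length, an entry for each row: "rotation": the turn, a rotation vector about the tool's x, y, z in rad, a list of three; "linear": the shift along the tool's x, y, z in mm, a list of three; "hand": the finger opening in mm, from 0 to 85.4. In form: {"rotation": [[wx, wy, wz], ...], "linear": [[tx, ty, tz], ...], "hand": [hand, ...]}. A call has 1 to 10 rows; each row is the pose to reach, as a shift and turn from the pose commanded when the call began, along the tool's axes at that moment; what a row does not reach only later rows make up. A row lasts 1/12 s, in which the tool goes at most 41.7 mm and 7.16 degrees, less where a joint would pass 70% of its speed; a pose out of reach is approached as far as the arm can. A call with a gripper value outside its range is refused whole. The fingers move at their own pace and stop on an object; the grip force is fixed at half the most. Time passes only in rows, so rows that repeat a pose let the fingers close. It gives the time, the measured TCP pose, the force, the opening and the grip force at its end, in the units of the state.
- get_state(): the state, without advancing time (a new reading comes with each control period).
- read_camera(name): name is "scene" or "top" or "wrist"; returns (picture, depth): 384x512x3 uint8, red, green, blue; 384x512 float32, m along the optical axis (not along the pixel's ray), 0 where there is no reading.
- calibration(name): a dict with "intrinsics" (3x3 intrinsics, pixels), "camera_from_world" (4x4, takes a point from world to camera coordinates). Camera axes: x right, y up, looking along -z (the intrinsics and any distortion apply to the point x, -y, -z); pixel columns grow to the right and rows downward; lengths in m; the calibration is good to about 2 mm. A picture is of the moment at which its call begins: read the wrist's pose just before it. calibration takes no time and is no camera call; for the wrist camera it gives the pose at the moment of the call.
- finish_job(): hands the job in; it is judged then, once.
The state is a dict: "time_s": time; "qpos": joint angles; "joint_velocities": joint speeds; "effort": joint torques, N m; "eef_pos": TCP position; "tcp_rot": TCP orientation; "ft_force": force on the tool from outside, world axes, zero at the start; "ft_torque": the same for the moment, N m; "width": finger opening in m; "grasp_force": force on a finger pad.
Only numpy, scipy, OpenCV 4.12 (cv2) and the standard library are available. Lean on these libraries where they do the work, as an engineer would, in place of code of your own. Each camera call takes 0.05 s, during which the arm holds its last target. There are 200 camera calls.

TASK

The loose piece of square tube has been dropped roughly into the welding jig. Bring it fully home so it lies flush along the blue back fence with its end butted up against the tube that is already clamped, then push the red handle of the open toggle clamp all the way down so the clamp locks on it, ready for tacking. Leave the tools lying round the jig where they are.

Things in the scene. Friction and masses are not known exactly. Their poses are not given: they have to be found in the camera images.
- jig: Fixed welding jig: dark steel plate 215 (x) by 300 (y) by 10 mm, open towards -x. Origin: centre of its underside. Blue back fence along y: working face in the plane x = 0, looking to -x, y = -115 to +66 mm, top at z = 30 mm. At the left a 25 mm square tube is already clamped, along x from -150 mm to 0, inner face in the plane y = +83 mm, top at z = 35 mm, held by a locked clamp at y = +95.5 mm.
- jig_corner (a point): Point on the plate's top face (10 mm above the bench) where the fence's face plane meets the clamped tube's inner face plane; axes as the jig's. A loose tube that is home has its centre at (-12.5, -75, +12.5) mm from it.
- tube: Loose square steel tube 25 x 25 mm, wall 2 mm, 150 mm long along its own y axis, about 0.2 kg, lying on the jig plate in front of the fence. Origin: centre of its underside; z up.
- tube_center (a point): Centre of the loose tube, 12.5 mm above its underside.
- clamp (a joint): Red handle of the open toggle clamp behind the fence at jig y = 0 (hinge along y at jig x = 53, z = 29 mm). 0 = fully open: handle points to the rear, 57 degrees above level, clamp arm raised; 1.03 rad = handle level on its stop, locked over centre, rubber foot on the tube. Stays where it is left; a few newtons at the grip move it.
- clamp_grip (a point): Point on the upper face of the open clamp's red grip (19 mm wide, 78 mm long), 105 mm out from the hinge along the handle and 38.5 mm above that line; moves with the handle. When locked it lies at jig x = 158, y = 0, z = 68 mm.
- clamp_foot (a point): Centre of the underside of the open clamp's rubber foot (15 mm across). When locked it stands on the tube at jig x = -12.5 mm, y = 0.
- chipping_hammer: Chipping hammer 137 x 270 x 30 mm with a sprung wire handle, lying on the bench (bystander). Origin: centre of its underside.
- chisel: Chisel with a green handle, 188 mm long, lying on the bench (bystander). Origin: centre of its underside.
- g_clamp: Red G-clamp 163 x 113 x 22 mm lying flat on the bench (bystander). Origin: centre of its underside.
- soapstone: White soapstone marking stick 75 x 11 x 5 mm on the bench (bystander). Origin: centre of its underside.
- clamp_arm: Arm of the open toggle clamp, linked to the handle, with the rubber foot at its end; origin at its pivot (jig x = 30, y = 0, z = 56 mm). Raised about 65 degrees when open, level and pointing to -x over the fence when locked.

How it is judged:
By the outcome, as a careful person would: the job done as asked, in the order asked, and still so for the second after the job is handed in, with the robot touching nothing.
It also fails if it takes over 54 s, if anything falls off the work surface, if the arm or the gripper's body presses on something with over 40 N, if the wrist force passes 120 N, or if a joint passes its speed limit or range.

## Working session

There is one attempt and no reset: what is moved stays moved. The work goes in short steps, Python scripts to look and compute and a tool call to move; the robot and the scene stay as the last step left them, time stands still between calls to the robot, and variables do not carry over. Pictures are saved under pics/ and viewed, at most 10 in all, crops included, and the job is handed in when it is done.

Besides the shell and the picture viewer there is one more tool, called after "Emit:" in YAML: its name, and indented under it one key for each argument. step_arm: Moves the arm, as the interface text tells. Its arguments: {"type":"object","properties":{"rotation":{"type":"array","items":{"type":"array","items":{"type":"number"}}},"linear":{"type":"array","items":{"type":"array","items":{"type":"number"}}},"hand":{"type":"array","items":{"type":"number"}}},"required":["rotation","linear","hand"]}

```bash
mkdir -p pics
cat > h.py <<'E'
import numpy as np, cv2
from plant import *
def save(n,f):
    p,d=read_camera(n); cv2.imwrite(f,p[:,:,::-1]); np.savez(f[:-4]+'.npz',p=p,d=d,K=calibration(n)['intrinsics'],T=calibration(n)['camera_from_world'])
def pts(f):
    z=np.load(f); K,T,d=z['K'],z['T'],z['d']; v,u=np.mgrid[:384,:512]
    c=np.stack([(u-K[0,2])/K[0,0]*d,-(v-K[1,2])/K[1,1]*d,-d],-1)
    return z['p'],(c-T[:3,3])@T[:3,:3],d
E
python3 - <<'E'
from h import *
s=get_state();print({k:np.round(s[k],3) for k in s})
for n in('scene','top'):
    save(n,f'pics/{n}0.png'); c=calibration(n); print(n,c, 'campos',-c['camera_from_world'][:3,:3].T@c['camera_from_world'][:3,3])
E
```

```text
{'time_s': np.float64(0.0), 'qpos': array([ 1.075,  0.478,  0.022,  1.556, -0.011,  1.109, -0.083]), 'joint_velocities': array([-0.001,  0.001, -0.002,  0.   ,  0.   ,  0.001, -0.001]), 'effort': array([-0.0000e+00, -5.9645e+01,  1.6080e+00, -2.8119e+01,  1.2000e-02,
        9.0000e-03,  0.0000e+00]), 'eef_pos': array([ 0.255, -0.625,  0.404]), 'tcp_rot': array([-0.001,  0.981,  0.193, -0.   ]), 'ft_force': array([0.182, 0.242, 0.449]), 'ft_torque': array([ 0.013, -0.012, -0.018]), 'grasp_force': np.float64(0.0), 'width': np.float64(0.085)}
scene {'intrinsics': array([[350.07263912,   0.        , 261.00377532],
       [  0.        , 350.07263912, 190.29539293],
       [  0.        ,   0.        ,   1.        ]]), 'camera_from_world': array([[-0.87000997, -0.49267646,  0.01877675,  0.57690608],
       [ 0.30068907, -0.50003064,  0.81213019, -0.14176879],
       [-0.39072847,  0.71220732,  0.58317407, -1.0091671 ],
       [ 0.        ,  0.        ,  0.        ,  1.        ]])} campos [0.15023205 0.9320755  0.69282238]
top {'intrinsics': array([[483.19318425,   0.        , 263.49416751],
       [  0.        , 483.19318425, 194.94519824],
       [  0.        ,   0.        ,   1.        ]]), 'camera_from_world': array([[ 0.01450407, -0.99988878,  0.00347191,  0.20092185],
       [ 0.98985618,  0.01484916,  0.14129486, -0.559742  ],
       [-0.1413307 ,  0.00138734,  0.98996147, -1.25510474],
       [ 0.        ,  0.        ,  0.        ,  1.        ]])} campos [0.37376507 0.21095246 1.32089641]
```

View pics/scene0.png

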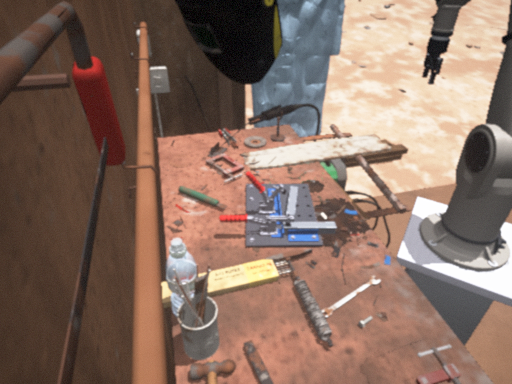

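View pics/top0.png

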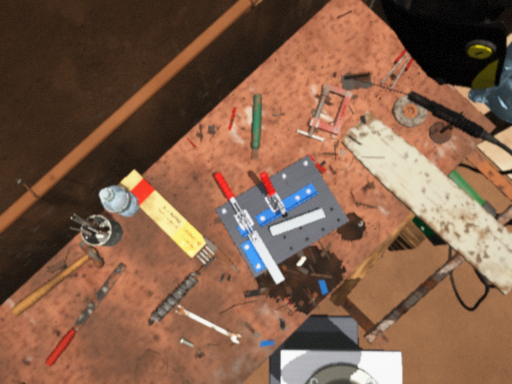

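The jig sits around (283,215) in the top view: the clamped tube runs (245,225)-(280,282), the loose tube is at (270-325, 210-235), the open red handle is near (268,182), and the G-clamp is near (325,110).

Run:
```python
from h import *
p,P,d=pts('pics/top0.npz')
c=p[140:300,195:365]; cv2.imwrite('pics/c1.png',cv2.resize(c[:,:,::-1],None,fx=4.5,fy=3.7,interpolation=cv2.INTER_CUBIC)[:600,:800])
for u,v in [(283,250),(300,225),(285,227),(315,214),(295,198),(262,218),(270,262),(250,262),(330,205),(308,160),(345,222),(400,200),(260,330)]: print((u,v),np.round(P[v,u],4))
hsv=cv2.cvtColor(p,cv2.COLOR_RGB2HSV)
roi=np.zeros(hsv.shape[:2],bool); roi[150:290,205:355]=1
def rep(n,m):
    q=P[m&roi&(d>0)]; r=cv2.minAreaRect(q[:,:2].astype(np.float32)*1000); print(n,len(q),np.median(q,0),r)
rep('tubes',(hsv[...,1]<40)&(hsv[...,2]>160)&(P[...,2]>.025)&(P[...,2]<.045))
m=((hsv[...,1]<60)&(P[...,2]>.025)&(P[...,2]<.045)&roi).astype(np.uint8)
n,l,st,ce=cv2.connectedComponentsWithStats(m)
for i in range(1,n):
    if st[i,4]>60: rep(i,l==i)
rep('plate',(abs(P[...,2]-.010)<.003))
```

```text
(283, 250) [0.4118 0.1543 0.0085]
(300, 225) [0.4775 0.111  0.0395]
(285, 227) [0.4714 0.151  0.042 ]
(315, 214) [0.5081 0.0705 0.0336]
(295, 198) [0.5528 0.1232 0.0166]
(262, 218) [0.4966 0.2123 0.0193]
(270, 262) [0.3791 0.1894 0.0354]
(250, 262) [0.3784 0.2427 0.0102]
(330, 205) [0.5361 0.0267 0.0082]
(308, 160) [0.6607 0.0872 0.0093]
(345, 222) [ 0.4901 -0.0141  0.0076]
(400, 200) [ 0.5534 -0.1667  0.004 ]
(260, 330) [ 0.1999  0.2131 -0.0009]
tubes 1030 [0.46067875 0.17067619 0.0356251 ] ((467.9414367675781, 139.85333251953125), (211.06173706054688, 206.08059692382812), 31.430561065673828)
10 534 [0.48814167 0.11877551 0.03550723] ((487.6940002441406, 118.95120239257812), (25.362028121948242, 149.45501708984375), 20.764057159423828)
15 507 [0.38946118 0.19771989 0.03563215] ((394.79498291015625, 201.69320678710938), (150.76974487304688, 25.377742767333984), 31.560388565063477)
plate 5602 [0.49003941 0.13248736 0.01017301] ((498.02728271484375, 161.49072265625), (380.3529968261719, 410.9294738769531), 0.968907356262207)
```

View pics/c1.png

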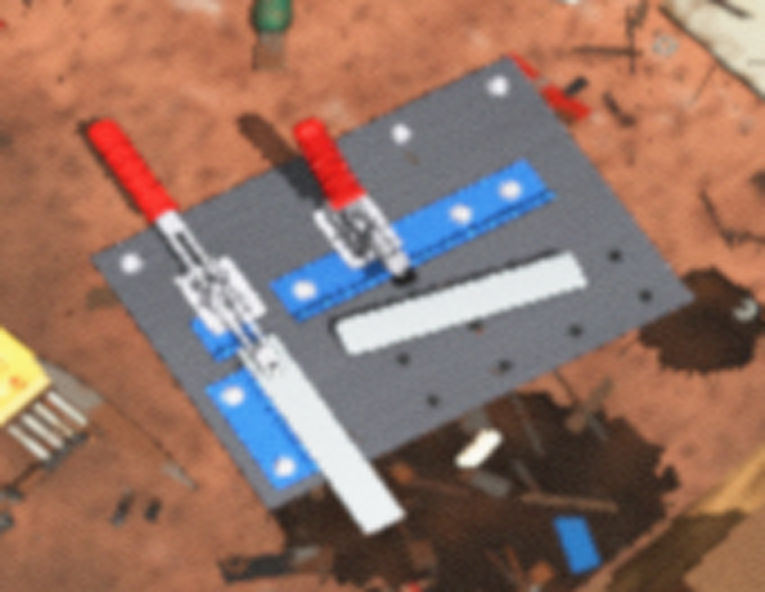

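The crop shows the loose tube clear of the fence and yawed about 10°. Its measured rectangle, 149.5 x 25.4 mm at z=35.5 mm, matches the stated size. Next I'll refine the jig frame against the fence and write the move calculator.

```bash
cat >> h.py <<'E'
from scipy.spatial.transform import Rotation as R
TH=np.deg2rad(31.56); OJ=np.array([.5087,.1596,0])
RJ=R.from_euler('z',TH)
def toj(P): return RJ.inv().apply(P-OJ)*1000
def move(tip,tilt=0,yaw=0,L=173):
    """tip: fingertip jig mm; tilt deg: fingers toward tool +x; yaw deg of tool x rel. jig x"""
    s=get_state(); q=s['tcp_rot']; R0=R.from_quat([q[1],q[2],q[3],q[0]])
    R1=RJ*R.from_euler('z',yaw,degrees=True)*R.from_euler('x',180,degrees=True)*R.from_euler('y',tilt,degrees=True)
    p1=RJ.apply(np.array(tip)/1000)+OJ-R1.apply([0,0,L/1000])
    print('rot',(R0.inv()*R1).as_rotvec().round(3),'lin',(R0.inv().apply(p1-s['eef_pos'])*1000).round(1),'world tcp',p1.round(3))
def tip(L=173):
    s=get_state(); q=s['tcp_rot']; R0=R.from_quat([q[1],q[2],q[3],q[0]])
    z=R0.apply([0,0,1]); zj=RJ.inv().apply(z); xj=RJ.inv().apply(R0.apply([1,0,0]))
    print('t',round(float(s['time_s']),2),'tip jig',toj(s['eef_pos']+z*L/1000).round(1),'z',zj.round(2),'x',xj.round(2),'F jig',RJ.inv().apply(s['ft_force']).round(1),'w',s['width'])
E
python3 - <<'E'
from h import *
p,P,d=pts('pics/top0.npz'); hsv=cv2.cvtColor(p,cv2.COLOR_RGB2HSV)
J=toj(P.reshape(-1,3)).reshape(P.shape)
b=(hsv[...,0]>98)&(hsv[...,0]<125)&(hsv[...,1]>110)&(abs(J[...,2]-30)<5)&(abs(J[...,0]-15)<40)&(J[...,1]<80)&(J[...,1]>-130)
q=J[b]; print(len(q),q.min(0),q.max(0),np.median(q,0), cv2.minAreaRect(q[:,:2].astype(np.float32)))
m=(hsv[...,1]<60)&(abs(J[...,2]-35)<8)&(J[...,0]<-5)&(J[...,0]>-70)&(abs(J[...,1]+24)<85)&(J[...,1]<70)
q=J[m];print('tube',len(q),cv2.minAreaRect(q[:,:2].astype(np.float32)))
# near edge of fence (min x per y bin)
q=J[b]; 
for y in range(-110,66,20):
    s=q[abs(q[:,1]-y)<6]; print(y,len(s),np.round(s[:,0].min() if len(s) else 0,1),end=' ')
m=(hsv[...,0]<8)|(hsv[...,0]>172); m&=(hsv[...,1]>190)&(J[...,2]>60)&(abs(J[...,1])<40)
q=J[m]; print('\nred',len(q),q.min(0),q.max(0),np.median(q,0))
tip(); move((-140,0,150),0)
E
```

```text
92 [  -0.78317889 -111.96150952   25.90842005] [ 3.69544339 64.87057036 34.62541884] [  1.25657042 -31.00422808  30.07819835] ((1.4682629108428955, -23.543479919433594), (4.386110782623291, 176.83445739746094), 0.09431955963373184)
tube 529 ((-39.20064163208008, -23.78045654296875), (149.1735382080078, 25.362003326416016), 79.20405578613281)
-110 5 -0.6 -90 7 -0.6 -70 6 -0.5 -50 9 -0.4 -30 7 -0.7 -10 2 -0.2 10 6 -0.8 30 7 -0.8 50 8 -0.6 
red 154 [52.86482267 -7.47349401 88.83817003] [103.934169     9.48629061 158.35044909] [ 77.8181314    1.55723583 129.93268085]
t 0.1 tip jig [-626.5 -535.3  230.8] z [ 0.  0. -1.] x [ 0.99 -0.16 -0.  ] F jig [-0.6  0.6  1.5] w 0.08521574460089609
rot [-0.002 -0.    -0.163] lin [ 393.1 -607.3   81.8] world tcp [0.389 0.086 0.323]
```

The fence edge lands at x ≈ -0.6 mm in my jig frame, so the frame is good. The loose tube is at jig (-39, -24), yawed -10.8°; home is (-12.5, +8). I'll push with closed, vertical fingers, keeping the gripper body clear of the raised clamp arm (y ≤ -57). First, the transit with a via point.

Run:
```python
from h import *
move((-60,-330,120)); move((-95,-57,100))
```

```text
rot [-0.002 -0.    -0.163] lin [ 525.6 -294.6  111.3] world tcp [ 0.63  -0.153  0.293]
rot [-0.002 -0.    -0.163] lin [ 446.8 -558.2  131.7] world tcp [0.458 0.061 0.273]
```

Emit:
step_arm:
  rotation:
    - [0,0,-0.163]
    - [0,0,-0.163]
    - [0,0,-0.163]
    - [0,0,-0.163]
    - [0,0,-0.163]
    - [0,0,-0.163]
    - [0,0,-0.163]
    - [0,0,-0.163]
    - [0,0,-0.163]
    - [0,0,-0.163]
  linear:
    - [400,-280,60]
    - [400,-280,60]
    - [400,-280,60]
    - [400,-280,60]
    - [400,-280,60]
    - [400,-280,60]
    - [400,-280,60]
    - [400,-280,60]
    - [400,-280,60]
    - [400,-280,60]
  hand: [0,0,0,0,0,0,0,0,0,0]

```text
time_s: 0.93
eef_pos: [0.4797, -0.2754, 0.3535]
tcp_rot: [-0.0, 0.962, 0.272, -0.0]
ft_force: [-0.1, -0.2, -0.1]
width: 0.0002
grasp_force: 0.0
```

Run:
```python
from h import *
tip(); move((-95,-57,100))
```

```text
t 0.93 tip jig [-252.4 -355.4  180.5] z [-0.  0. -1.] x [ 1. -0. -0.] F jig [-0.2 -0.1 -0.1] w 0.0001505094428170829
rot [-0.  0. -0.] lin [ 157.3 -298.5   80.6] world tcp [0.458 0.061 0.273]
```

Emit:
step_arm:
  rotation:
    - [0,0,0]
    - [0,0,0]
    - [0,0,0]
    - [0,0,0]
    - [0,0,0]
    - [0,0,0]
    - [0,0,0]
    - [0,0,0]
    - [0,0,0]
    - [0,0,0]
  linear:
    - [157,-298,80]
    - [157,-298,80]
    - [157,-298,80]
    - [157,-298,80]
    - [157,-298,80]
    - [157,-298,80]
    - [157,-298,80]
    - [157,-298,80]
    - [157,-298,80]
    - [157,-298,80]
  hand: [0,0,0,0,0,0,0,0,0,0]

```text
time_s: 1.77
eef_pos: [0.4562, 0.063, 0.2731]
tcp_rot: [-0.001, 0.961, 0.275, -0.001]
ft_force: [-1.2, -0.7, 0.6]
width: 0.0001
grasp_force: 0.0
```

Run:
```python
from h import *
tip(); move((-95,-57,19)); save('wrist','pics/w1.png')
```

```text
t 1.77 tip jig [-95.4 -54.4 100.1] z [-0.  0. -1.] x [ 1.    0.01 -0.  ] F jig [-1.4  0.   0.6] w 5.288460814095143e-05
rot [-0.002  0.001  0.007] lin [ 0.3  2.4 81.1] world tcp [0.458 0.061 0.192]
```

View pics/w1.png

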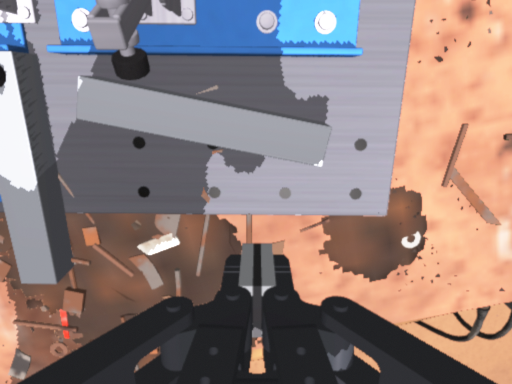

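The wrist view shows the closed fingers at (258,260), in front of the loose tube (75-330, 80-165), with the foot at (130,62). I'll go down and check where the wrist camera sits.

Emit:
step_arm:
  rotation:
    - [0,0,0]
    - [0,0,0]
    - [0,0,0]
    - [0,0,0]
    - [0,0,0]
    - [0,0,0]
  linear:
    - [0,2,30]
    - [0,2,60]
    - [0,2,75]
    - [0,2,81]
    - [0,2,81]
    - [0,2,81]
  hand: [0,0,0,0,0,0]

```text
time_s: 2.32
eef_pos: [0.4585, 0.0563, 0.1933]
tcp_rot: [0.0, 0.963, 0.271, 0.0]
ft_force: [-0.2, -0.6, 0.1]
width: 0.0003
grasp_force: 0.0
```

Run:
```python
from h import *
tip(); move((-48,-57,19)); T=calibration('wrist')['camera_from_world']; print('cam jig',toj(-T[:3,:3].T@T[:3,3]))
```

```text
t 2.32 tip jig [-96.8 -61.8  20.3] z [ 0. -0. -1.] x [ 1. -0.  0.] F jig [-0.5 -0.4  0.1] w 0.00027561669910018644
rot [ 0.001 -0.    -0.002] lin [48.8 -4.8  1.4] world tcp [0.498 0.086 0.192]
cam jig [-17.29388503 -61.56490343 163.33672346]
```

Emit:
step_arm:
  rotation:
    - [0,0,0]
    - [0,0,0]
    - [0,0,0]
    - [0,0,0]
    - [0,0,0]
    - [0,0,0]
    - [0,0,0]
    - [0,0,0]
    - [0,0,0]
    - [0,0,0]
  linear:
    - [8,0,1]
    - [16,0,1]
    - [22,0,1]
    - [28,0,1]
    - [34,0,1]
    - [39,0,1]
    - [44,0,1]
    - [49,0,1]
    - [52,0,1]
    - [54,0,1]
  hand: [0,0,0,0,0,0,0,0,0,0]

```text
time_s: 3.15
eef_pos: [0.5045, 0.0858, 0.1918]
tcp_rot: [-0.0, 0.962, 0.272, 0.0]
ft_force: [-0.1, -0.4, 0.6]
width: -0.0004
grasp_force: 0.6
```

```bash
cat >> h.py <<'E'
def tube(f):
    save('top',f); p,P,d=pts(f[:-4]+'.npz'); hsv=cv2.cvtColor(p,cv2.COLOR_RGB2HSV)
    J=toj(P.reshape(-1,3)).reshape(P.shape)
    m=(hsv[...,1]<60)&(hsv[...,2]>90)&(abs(J[...,2]-35.5)<5)&(J[...,0]<0)&(J[...,0]>-70)&(J[...,1]>-110)&(J[...,1]<81)
    n,l,st,ce=cv2.connectedComponentsWithStats(m.astype(np.uint8))
    for i in range(1,n):
        if st[i,4]>40: q=J[l==i]; print('tube',len(q),cv2.minAreaRect(q[:,:2].astype(np.float32)))
E
python3 - <<'E'
from h import *
tip(); tube('pics/t1.png'); tip()
E
```

```text
t 3.15 tip jig [-42.2 -60.7  18.8] z [ 0.  0. -1.] x [1. 0. 0.] F jig [-0.3 -0.3  0.6] w -0.00035997642495257267
tube 281 ((-22.849773406982422, 3.7771224975585938), (24.395845413208008, 101.46713256835938), 4.617287635803223)
t 3.2 tip jig [-42.  -60.7  18.9] z [ 0.  0. -1.] x [1. 0. 0.] F jig [ 0.  -1.2 -0.1] w 3.9803339468867904e-05
```

Emit:
step_arm:
  rotation:
    - [0,0,0]
    - [0,0,0]
    - [0,0,0]
    - [0,0,0]
    - [0,0,0]
    - [0,0,0]
  linear:
    - [2,0,0]
    - [3,0,0]
    - [4,0,0]
    - [5,0,0]
    - [6,0,0]
    - [6,0,0]
  hand: [0,0,0,0,0,0]

```text
time_s: 3.7
eef_pos: [0.5076, 0.0882, 0.1914]
tcp_rot: [0.0, 0.962, 0.272, -0.002]
ft_force: [-6.6, -1.5, 5.1]
width: -0.0001
grasp_force: 3.1
```

Run:
```python
from h import *
tip(); tube('pics/t2.png'); tip()
```

```text
t 3.7 tip jig [-39.1 -60.   18.4] z [-0.  0. -1.] x [ 1.  0. -0.] F jig [-6.4  2.1  5.1] w -0.0001300623667952582
tube 264 ((-18.331449508666992, 4.536933898925781), (24.245506286621094, 100.15865325927734), 3.5392956733703613)
t 3.75 tip jig [-39.1 -60.   18.4] z [-0.  0. -1.] x [ 1.  0. -0.] F jig [-6.4  2.5  3.8] w -0.00010453099773565388
```

Emit:
step_arm:
  rotation:
    - [0,0,0]
    - [0,0,0]
    - [0,0,0]
    - [0,0,0]
    - [0,0,0]
  linear:
    - [1,0,0]
    - [2,0,0]
    - [3,0,0]
    - [4,0,0]
    - [4,0,0]
  hand: [0,0,0,0,0]

```text
time_s: 4.17
eef_pos: [0.5095, 0.09, 0.191]
tcp_rot: [0.0, 0.962, 0.272, -0.004]
ft_force: [-11.1, -2.9, 7.0]
width: -0.0
grasp_force: 5.4
```

Run:
```python
from h import *
tip(); tube('pics/t3.png')
```

```text
t 4.17 tip jig [-37.3 -59.4  18. ] z [-0.01  0.   -1.  ] x [ 1.    0.   -0.01] F jig [-10.9   3.3   7. ] w -4.873520817810113e-07
tube 255 ((-14.063101768493652, 5.358463287353516), (100.33993530273438, 22.97301483154297), 89.98796081542969)
```

Now flush on the fence (yaw 0, centre x ≈ -13). Next I'll retreat and go round to the -y end for the butting push.

Run:
```python
from h import *
move((-55,-60,19));move((-55,-125,60));move((-13,-125,60)); move((-13,-125,19))
```

```text
rot [-0.002  0.009  0.   ] lin [-19.3   0.3  -0.9] world tcp [0.493 0.08  0.192]
rot [-0.002  0.009  0.   ] lin [-19.6  65.2 -42. ] world tcp [0.527 0.024 0.233]
rot [-0.002  0.009  0.   ] lin [ 22.4  65.2 -42.4] world tcp [0.563 0.046 0.233]
rot [-0.002  0.009  0.   ] lin [22.7 65.3 -1.4] world tcp [0.563 0.046 0.192]
```

Emit:
step_arm:
  rotation:
    - [0,0,0]
    - [0,0,0]
    - [0,0,0]
    - [0,0,0]
    - [0,0,0]
    - [0,0,0]
    - [0,0,0]
    - [0,0,0]
    - [0,0,0]
    - [0,0,0]
  linear:
    - [-24,0,-2]
    - [-24,10,-25]
    - [-24,35,-42]
    - [-24,65,-42]
    - [0,65,-42]
    - [18,65,-42]
    - [18,65,-42]
    - [18,65,-20]
    - [18,65,-2]
    - [18,65,-2]
  hand: [0,0,0,0,0,0,0,0,0,0]

```text
time_s: 5.05
eef_pos: [0.5604, 0.0446, 0.191]
tcp_rot: [-0.0, 0.962, 0.272, -0.002]
ft_force: [-1.9, -0.2, -0.7]
width: -0.0003
grasp_force: 0.0
```

Run:
```python
from h import *
tube('pics/t4.png'); tip(); move((-13,-85,19))
```

```text
tube 374 ((-14.085229873657227, -9.071380615234375), (129.07415771484375, 23.42241668701172), 89.72271728515625)
t 5.1 tip jig [ -16.3 -125.    19.5] z [-0.  0. -1.] x [ 1.  0. -0.] F jig [-0.4 -0.8  0.3] w 0.00042298032191457
rot [-0.002  0.003  0.   ] lin [  2.7 -40.2   0.5] world tcp [0.542 0.08  0.192]
```

Emit:
step_arm:
  rotation:
    - [0,0,0]
    - [0,0,0]
    - [0,0,0]
    - [0,0,0]
    - [0,0,0]
    - [0,0,0]
    - [0,0,0]
    - [0,0,0]
    - [0,0,0]
    - [0,0,0]
  linear:
    - [3,-7,0]
    - [3,-12,0]
    - [3,-16,0]
    - [3,-20,0]
    - [3,-24,0]
    - [3,-28,0]
    - [3,-32,0]
    - [3,-36,0]
    - [3,-38,0]
    - [3,-38,0]
  hand: [0,0,0,0,0,0,0,0,0,0]

```text
time_s: 5.93
eef_pos: [0.5444, 0.0784, 0.1945]
tcp_rot: [0.001, 0.962, 0.272, -0.0]
ft_force: [-2.0, -4.5, 1.8]
width: -0.0002
grasp_force: 2.6
```

Run:
```python
from h import *
tube('pics/t5.png'); tip()
```

```text
tube 341 ((-14.097084999084473, 6.768409729003906), (23.526084899902344, 135.063232421875), 0.172801211476326)
t 5.98 tip jig [-12.2 -88.   21.5] z [-0. -0. -1.] x [ 1. -0. -0.] F jig [-5.3 -2.9  1.4] w 0.00024356977729470512
```

Emit:
step_arm:
  rotation:
    - [0,0,0]
    - [0,0,0]
    - [0,0,0]
    - [0,0,0]
    - [0,0,0]
    - [0,0,0]
    - [0,0,0]
  linear:
    - [-1,-3,1]
    - [-1,-6,1]
    - [-1,-8,1]
    - [-1,-10,1]
    - [-1,-12,1]
    - [-1,-13,1]
    - [-1,-13,1]
  hand: [0,0,0,0,0,0,0]

```text
time_s: 6.57
eef_pos: [0.539, 0.0862, 0.1936]
tcp_rot: [0.002, 0.963, 0.27, 0.002]
ft_force: [6.9, -13.3, 0.6]
width: -0.0003
grasp_force: 7.8
```

Run:
```python
from h import *
tube('pics/t6.png'); tip()
```

```text
tube 323 ((-13.567569732666016, 13.137401580810547), (24.77596664428711, 135.2500762939453), 0.21577274799346924)
t 6.62 tip jig [-12.2 -79.4  20.7] z [ 0.   -0.01 -1.  ] x [ 1. -0.  0.] F jig [ -0.8 -14.6   1.5] w -0.00022737312507876747
```

Butted: the tip stopped at y=-79.4 with about 15 N. I'll back off, lift, and reseat gently in x.

Emit:
step_arm:
  rotation:
    - [0,0,0]
    - [0,0,0]
    - [0,0,0]
    - [0,0,0]
    - [0,0,0]
    - [0,0,0]
    - [0,0,0]
    - [0,0,0]
    - [0,0,0]
    - [0,0,0]
  linear:
    - [0,15,0]
    - [0,25,-10]
    - [0,25,-40]
    - [-25,15,-40]
    - [-46,-5,-40]
    - [-46,-18,-40]
    - [-46,-18,-40]
    - [-46,-18,-20]
    - [-46,-18,2]
    - [-46,-18,2]
  hand: [0,0,0,0,0,0,0,0,0,0]

```text
time_s: 7.45
eef_pos: [0.4881, 0.0808, 0.1889]
tcp_rot: [-0.0, 0.962, 0.272, -0.001]
ft_force: [-0.9, -0.2, -0.3]
width: -0.0003
grasp_force: 0.0
```

Run:
```python
from h import *
tube('pics/t7.png'); tip(); move((-37,-55,19))
```

```text
tube 383 ((-13.973053932189941, 17.41647720336914), (126.9885025024414, 24.39214324951172), 89.98871612548828)
t 7.5 tip jig [-58.8 -56.3  17.1] z [-0.  0. -1.] x [ 1.  0. -0.] F jig [ 0.3 -0.1  0. ] w 0.00024464366773573347
rot [-0.001  0.002  0.001] lin [21.5 -1.5 -1.9] world tcp [0.506 0.093 0.192]
```

Emit:
step_arm:
  rotation:
    - [0,0,0]
    - [0,0,0]
    - [0,0,0]
    - [0,0,0]
    - [0,0,0]
    - [0,0,0]
    - [0,0,0]
  linear:
    - [8,0,-2]
    - [14,0,-2]
    - [18,0,-2]
    - [21,0,-2]
    - [23,0,-2]
    - [25,0,-2]
    - [25,0,-2]
  hand: [0,0,0,0,0,0,0]

```text
time_s: 8.08
eef_pos: [0.5079, 0.0922, 0.1927]
tcp_rot: [0.001, 0.962, 0.272, -0.003]
ft_force: [-7.9, -3.7, 7.2]
width: 0.0003
grasp_force: 4.5
```

Run:
```python
from h import *
tip(); T=calibration('wrist')['camera_from_world']; save('wrist','pics/w2.png')
```

```text
t 8.08 tip jig [-37.2 -57.   19.7] z [-0.01  0.   -1.  ] x [ 1.   -0.   -0.01] F jig [-8.7  1.   7.2] w 0.0003494634019101878
```

View pics/w2.png

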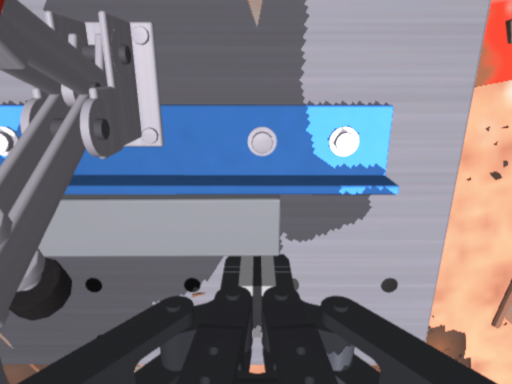

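The tube lies along the fence (tube rows 198-255, fence edge around row 193) with its end at column 280. I'll check that gap numerically.

Run:
```python
from h import *
p,P,d=pts('pics/w2.npz'); J=toj(P.reshape(-1,3)).reshape(P.shape)
for u in (120,200,260):
  for v in (170,180,186,190,193,196,199,202,220,250,254): print((u,v),J[v,u].round(1),end=' ')
  print()
print([J[225,u].round(1) for u in (274,277,279,281,284)])
```

```text
(120, 170) [ 4.7  3.6 14.7] (120, 180) [ 2.6  0.7 23.2] (120, 186) [ 2.4 -2.2 30.9] (120, 190) [ 0.9 -2.2 31.4] (120, 193) [-0.4 -2.1 31.5] (120, 196) [-1.2 -2.4 32.7] (120, 199) [-1.9 -3.  34.3] (120, 202) [-2.5 -3.6 36.2] (120, 220) [-10.1  -2.5  36. ] (120, 250) [-23.3  -1.   36.2] (120, 254) [-25.5  -0.4  35.5] 
(200, 170) [  4.6 -31.6  14.4] (200, 180) [  3.  -33.1  24.5] (200, 186) [  2.3 -34.   30.6] (200, 190) [  0.4 -33.8  29.9] (200, 193) [ -1.  -33.7  29.6] (200, 196) [ -1.4 -34.1  32.2] (200, 199) [ -1.8 -34.5  34.7] (200, 202) [ -2.9 -34.5  35.1] (200, 220) [-10.  -34.3  36.3] (200, 250) [-23.8 -33.4  35.2] (200, 254) [-25.2 -33.4  36. ] 
(260, 170) [  4.7 -58.1  14.9] (260, 180) [  2.9 -58.1  24.2] (260, 186) [  2.1 -58.   30.3] (260, 190) [  0.7 -58.   30.9] (260, 193) [ -1.1 -58.   29.5] (260, 196) [ -1.  -58.   33.5] (260, 199) [ -1.6 -58.   35.4] (260, 202) [ -2.6 -58.   36.1] (260, 220) [-10.5 -58.   35.3] (260, 250) [-23.7 -58.   35.6] (260, 254) [-25.9 -58.   34.8] 
[array([-12.4, -63.6,  35.8]), array([-12.6, -64.8,  35.4]), array([-12.8, -65.6,  34.9]), array([-23.4, -68.3,  10.9]), array([-23.5, -69.7,  10.7])]
```

The tube is flush: the fence edge and the tube's near edge agree within 0.5 mm along the whole visible length, and the free end is at y≈-66.5. I'll retreat and plan the approach to the handle.

Emit:
step_arm:
  rotation:
    - [0,0,0]
    - [0,0,0]
    - [0,0,0]
    - [0,0,0]
    - [0,0,0]
    - [0,0,0]
    - [0,0,0]
    - [0,0,0]
    - [0,0,0]
  linear:
    - [-15,0,0]
    - [-25,0,-10]
    - [-25,0,-50]
    - [-25,0,-90]
    - [-25,0,-130]
    - [-25,0,-170]
    - [-25,0,-180]
    - [-25,0,-180]
    - [-25,0,-180]
  hand: [0,0,0,0,0,0,0,0,0]

```text
time_s: 8.88
eef_pos: [0.4884, 0.0805, 0.3734]
tcp_rot: [0.0, 0.962, 0.272, 0.001]
ft_force: [-0.3, -0.5, -0.7]
width: 0.0003
grasp_force: 0.0
```

Run:
```python
from h import *
tip(); tube('pics/t8.png')
p,P,d=pts('pics/t8.npz'); hsv=cv2.cvtColor(p,cv2.COLOR_RGB2HSV); J=toj(P.reshape(-1,3)).reshape(P.shape)
m=((hsv[...,0]<8)|(hsv[...,0]>172))&(hsv[...,1]>190)&(J[...,2]>60)&(abs(J[...,1])<40)
q=J[m]; print('red',len(q),q.min(0),q.max(0),np.median(q,0))
move((50,0,185),40); move((57,0,152),40)
```

```text
t 8.88 tip jig [-58.4 -56.9 200.4] z [ 0. -0. -1.] x [ 1. -0.  0.] F jig [-0.5 -0.2 -0.7] w 0.00027160312690706784
tube 442 ((-13.419132232666016, 6.779655456542969), (25.10226058959961, 147.72857666015625), 0.1936689168214798)
red 160 [51.79125476 -8.32407244 92.77732691] [102.84971791   9.03910942 157.49604129] [ 77.81550042   1.17556126 129.02851167]
rot [-0.     0.699 -0.   ] lin [ -2.1 -56.8  54.6] world tcp [0.457 0.128 0.318]
rot [-0.     0.699 -0.   ] lin [  5.  -56.7  87.6] world tcp [0.463 0.131 0.285]
```

Emit:
step_arm:
  rotation:
    - [0,0.1,0]
    - [0,0.2,0]
    - [0,0.3,0]
    - [0,0.4,0]
    - [0,0.5,0]
    - [0,0.6,0]
    - [0,0.7,0]
    - [0,0.7,0]
    - [0,0.7,0]
  linear:
    - [0,-5,0]
    - [0,-10,0]
    - [0,-20,5]
    - [0,-30,15]
    - [-2,-40,25]
    - [-2,-50,40]
    - [-2,-57,55]
    - [-2,-57,55]
    - [-2,-57,55]
  hand: [0,0,0,0,0,0,0,0,0]

```text
time_s: 9.68
eef_pos: [0.4604, 0.1228, 0.3321]
tcp_rot: [-0.093, 0.92, 0.264, 0.275]
ft_force: [-1.1, 0.5, -0.0]
width: 0.0002
grasp_force: 0.0
```

```bash
cat >> h.py <<'E'
def arc(angs,k=.7,pre=0,x0=53,z0=29):
    for a in angs:
        r=np.deg2rad(a); h=38.5+pre
        print(a,end=' '); move((x0+105*np.cos(r)-h*np.sin(r),0,z0+105*np.sin(r)+h*np.cos(r)),k*a)
E
python3 - <<'E'
from h import *
tip(); arc([57],pre=12); arc([55,50,45,40,35,30])
E
```

```text
t 9.68 tip jig [ 35.5  -1.  188.3] z [ 0.55  0.03 -0.83] x [ 0.83 -0.    0.56] F jig [-0.7  1.  -0. ] w 0.00022958765378119507
57 rot [-0.03   0.108 -0.002] lin [-16.   -4.4  55.4] world tcp [0.472 0.137 0.277]
55 rot [-0.03   0.084 -0.002] lin [-4.5 -4.  68.9] world tcp [0.487 0.146 0.272]
50 rot [-0.03   0.022 -0.001] lin [12.2 -3.8 75.9] world tcp [0.502 0.155 0.276]
45 rot [-0.03  -0.039  0.   ] lin [28.2 -3.6 84.1] world tcp [0.517 0.165 0.278]
40 rot [-0.03  -0.1    0.001] lin [43.5 -3.3 93.4] world tcp [0.532 0.174 0.279]
35 rot [-0.03  -0.161  0.002] lin [ 57.9  -3.  103.7] world tcp [0.547 0.183 0.278]
30 rot [-0.03  -0.222  0.003] lin [ 71.5  -2.7 114.9] world tcp [0.562 0.192 0.276]
```

Emit:
step_arm:
  rotation:
    - [0,0,0]
    - [0,0,0]
  linear:
    - [0,0,0]
    - [0,0,0]
  hand: [0,0]

```text
time_s: 9.85
eef_pos: [0.4605, 0.1245, 0.3331]
tcp_rot: [-0.092, 0.919, 0.266, 0.276]
ft_force: [-0.2, 0.9, 0.5]
width: 0.0
grasp_force: 0.0
```

Run:
```python
from h import *
tip(); print(get_state()['qpos'].round(3)); arc([57],k=.55,pre=12); arc([53,48,43,38,33,28],k=.55)
```

```text
t 9.85 tip jig [ 36.7   0.5 189.4] z [ 0.56  0.03 -0.83] x [0.83 0.   0.56] F jig [0.3 0.8 0.5] w 8.856588099535004e-06
[-0.161  0.172 -0.205  2.265 -0.665  0.169 -0.734]
57 rot [-0.03  -0.042  0.003] lin [ 8.3 -3.  54.8] world tcp [0.49  0.148 0.292]
53 rot [-0.03  -0.08   0.004] lin [24.8 -2.4 72. ] world tcp [0.51  0.16  0.287]
48 rot [-0.03  -0.128  0.005] lin [38.9 -2.1 80.7] world tcp [0.524 0.169 0.288]
43 rot [-0.03  -0.176  0.005] lin [52.3 -1.8 90.3] world tcp [0.538 0.177 0.287]
38 rot [-0.03  -0.224  0.006] lin [ 64.8  -1.5 100.6] world tcp [0.552 0.186 0.286]
33 rot [-0.03  -0.272  0.007] lin [ 76.5  -1.1 111.7] world tcp [0.565 0.194 0.283]
28 rot [-0.029 -0.32   0.007] lin [ 87.3  -0.7 123.4] world tcp [0.578 0.202 0.279]
```

Joint 6 is at its lower limit, so I'll use less tilt (half the handle angle).

Run:
```python
from h import *
move((45,0,170),27)
```

```text
rot [-0.03  -0.118  0.004] lin [16.5 -4.  22. ] world tcp [0.48  0.142 0.324]
```

Emit:
step_arm:
  rotation:
    - [-0.03,-0.12,0]
    - [-0.03,-0.12,0]
    - [-0.03,-0.12,0]
    - [-0.03,-0.12,0]
    - [-0.03,-0.12,0]
  linear:
    - [16,-3,22]
    - [16,-3,22]
    - [16,-3,22]
    - [16,-3,22]
    - [16,-3,22]
  hand: [0,0,0,0,0]

```text
time_s: 10.27
eef_pos: [0.4808, 0.141, 0.3248]
tcp_rot: [-0.063, 0.935, 0.267, 0.225]
ft_force: [-0.4, 0.1, 0.3]
width: -0.0001
grasp_force: 0.0
```

Run:
```python
from h import *
tip(); print(get_state()['qpos'].round(3)); arc([57],k=.5,pre=12); arc([55,50,45,40,35,30,25,20],k=.5)
```

```text
t 10.27 tip jig [ 45.1  -1.4 170.7] z [ 0.45 -0.   -0.89] x [0.89 0.01 0.45] F jig [-0.3  0.3  0.3] w -5.9343680893633635e-05
[-0.472  0.216  0.095  2.206 -0.364  0.27  -1.069]
57 rot [0.001 0.026 0.005] lin [ 4.  -1.3 33.7] world tcp [0.496 0.152 0.297]
55 rot [0.001 0.008 0.005] lin [15.9 -1.2 46.6] world tcp [0.51  0.161 0.291]
50 rot [ 0.001 -0.035  0.005] lin [30.5 -1.1 53.5] world tcp [0.524 0.169 0.291]
45 rot [ 0.001 -0.079  0.005] lin [44.4 -1.1 61.3] world tcp [0.538 0.177 0.29 ]
40 rot [ 0.001 -0.123  0.005] lin [57.5 -1.  70. ] world tcp [0.551 0.186 0.289]
35 rot [ 0.001 -0.166  0.005] lin [70.  -1.  79.5] world tcp [0.564 0.194 0.286]
30 rot [ 0.001 -0.21   0.005] lin [81.6 -0.9 89.7] world tcp [0.577 0.201 0.282]
25 rot [ 0.002 -0.254  0.005] lin [ 92.4  -0.9 100.6] world tcp [0.589 0.209 0.277]
20 rot [ 0.002 -0.297  0.005] lin [102.3  -0.8 112. ] world tcp [0.601 0.216 0.271]
```

Emit:
step_arm:
  rotation:
    - [0,0.02,0]
    - [0,0.02,0]
    - [0,0,0]
    - [0,-0.035,0]
    - [0,-0.057,0]
    - [0,-0.08,0]
    - [0,-0.1,0]
    - [0,-0.12,0]
    - [0,-0.145,0]
    - [0,-0.166,0]
  linear:
    - [4,-1,30]
    - [10,-1,42]
    - [17,-1,47]
    - [30,-1,54]
    - [37,-1,57]
    - [44,-1,61]
    - [51,-1,66]
    - [58,-1,70]
    - [64,-1,75]
    - [70,-1,80]
  hand: [0,0,0,0,0,0,0,0,0,0]

```text
time_s: 11.1
eef_pos: [0.5647, 0.1922, 0.2857]
tcp_rot: [-0.041, 0.951, 0.269, 0.147]
ft_force: [-0.8, -0.5, 0.8]
width: -0.0003
grasp_force: 0.2
```

Run:
```python
from h import *
tip(); save('scene','pics/s1.png'); arc([35,30,25,20,15,10,5,0,-2],k=.5)
i=cv2.imread('pics/s1.png')[160:270,200:360]; cv2.imwrite('pics/s1c.png',cv2.resize(i,None,fx=4,fy=4,interpolation=cv2.INTER_CUBIC))
```

```text
t 11.1 tip jig [116.8  -1.8 120.7] z [ 0.3  -0.   -0.95] x [0.95 0.   0.3 ] F jig [-0.9  0.   0.8] w -0.00034283217263181997
35 rot [0.001 0.    0.002] lin [-1.2 -1.1 -0.6] world tcp [0.564 0.194 0.286]
30 rot [ 0.001 -0.044  0.002] lin [12.  -1.1  7.6] world tcp [0.577 0.201 0.282]
25 rot [ 0.001 -0.087  0.002] lin [24.4 -1.1 16.5] world tcp [0.589 0.209 0.277]
20 rot [ 0.001 -0.131  0.002] lin [36.1 -1.1 26.2] world tcp [0.601 0.216 0.271]
15 rot [ 0.002 -0.175  0.002] lin [46.9 -1.1 36.5] world tcp [0.613 0.223 0.265]
10 rot [ 0.002 -0.218  0.002] lin [56.8 -1.  47.4] world tcp [0.623 0.23  0.257]
5 rot [ 0.002 -0.262  0.002] lin [65.9 -1.  58.8] world tcp [0.634 0.236 0.249]
0 rot [ 0.002 -0.305  0.002] lin [74.  -1.  70.6] world tcp [0.643 0.242 0.24 ]
-2 rot [ 0.002 -0.323  0.002] lin [77.  -1.  75.4] world tcp [0.647 0.245 0.237]
```

View pics/s1c.png

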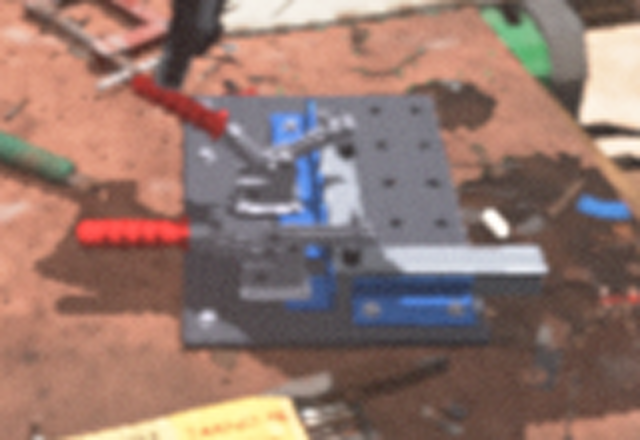

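The crop shows the fingers at (185,60) on the red grip (135-225, 80-130), with the handle about halfway down and the foot approaching the tube. I'll continue the arc.

Emit:
step_arm:
  rotation:
    - [0,-0.022,0]
    - [0,-0.044,0]
    - [0,-0.066,0]
    - [0,-0.087,0]
    - [0,-0.109,0]
    - [0,-0.131,0]
    - [0,-0.153,0]
    - [0,-0.175,0]
    - [0,-0.197,0]
    - [0,-0.218,0]
  linear:
    - [6,-1,4]
    - [12,-1,8]
    - [18,-1,12]
    - [24,-1,17]
    - [30,-1,21]
    - [36,-1,26]
    - [41,-1,31]
    - [47,-1,37]
    - [52,-1,42]
    - [57,-1,47]
  hand: [0,0,0,0,0,0,0,0,0,0]

```text
time_s: 11.98
eef_pos: [0.6224, 0.2287, 0.2578]
tcp_rot: [-0.011, 0.961, 0.272, 0.042]
ft_force: [-0.9, 0.5, 0.3]
width: -0.0001
grasp_force: 0.1
```

Run:
```python
from h import *
tip(); arc([10,5,0,-2,-4],k=.5)
```

```text
t 11.98 tip jig [148.2  -0.8  85.4] z [ 0.09 -0.   -1.  ] x [1.   0.   0.09] F jig [-0.5  0.9  0.3] w -0.0001293285007149365
10 rot [ 0.001 -0.     0.001] lin [ 1.6 -0.6  0.4] world tcp [0.623 0.23  0.257]
5 rot [ 0.001 -0.044  0.001] lin [12.9 -0.6  9.6] world tcp [0.634 0.236 0.249]
0 rot [ 0.001 -0.087  0.001] lin [23.3 -0.6 19.4] world tcp [0.643 0.242 0.24 ]
-2 rot [ 0.001 -0.105  0.001] lin [27.3 -0.6 23.4] world tcp [0.647 0.245 0.237]
-4 rot [ 0.001 -0.122  0.001] lin [31.1 -0.6 27.6] world tcp [0.651 0.247 0.233]
```

Emit:
step_arm:
  rotation:
    - [0,-0.02,0]
    - [0,-0.04,0]
    - [0,-0.06,0]
    - [0,-0.08,0]
    - [0,-0.09,0]
    - [0,-0.09,0]
    - [0,-0.09,0]
    - [0,-0.09,0]
  linear:
    - [6,0,5]
    - [12,0,10]
    - [17,0,14]
    - [21,0,18]
    - [23,0,20]
    - [24,0,22]
    - [24,0,23]
    - [24,0,23]
  hand: [0,0,0,0,0,0,0,0]

```text
time_s: 12.65
eef_pos: [0.6445, 0.2438, 0.2381]
tcp_rot: [0.001, 0.962, 0.273, 0.0]
ft_force: [0.1, 0.8, 0.3]
width: -0.0003
grasp_force: 0.5
```

Run:
```python
from h import *
tip()
```

```text
t 12.65 tip jig [159.8   0.2  65.1] z [-0. -0. -1.] x [ 1.  0. -0.] F jig [0.5 0.6 0.3] w -0.000331822969052803
```

Emit:
step_arm:
  rotation:
    - [0,0,0]
    - [0,0,0]
    - [0,0,0]
    - [0,0,0]
    - [0,0,0]
  linear:
    - [0,0,1]
    - [0,0,2]
    - [0,0,3]
    - [0,0,4]
    - [0,0,4]
  hand: [0,0,0,0,0]

```text
time_s: 13.07
eef_pos: [0.6447, 0.2436, 0.2376]
tcp_rot: [0.001, 0.962, 0.273, 0.0]
ft_force: [-8.8, -1.5, 25.1]
width: -0.0004
grasp_force: 12.4
```

Run:
```python
from h import *
tip(); save('scene','pics/s2.png')
i=cv2.imread('pics/s2.png')[160:270,200:360]; cv2.imwrite('pics/s2c.png',cv2.resize(i,None,fx=4,fy=4,interpolation=cv2.INTER_CUBIC))
```

```text
t 13.07 tip jig [1.599e+02 1.000e-01 6.460e+01] z [ 0. -0. -1.] x [1. 0. 0.] F jig [-8.3  3.3 25.1] w -0.00042577408700106355
```

View pics/s2c.png

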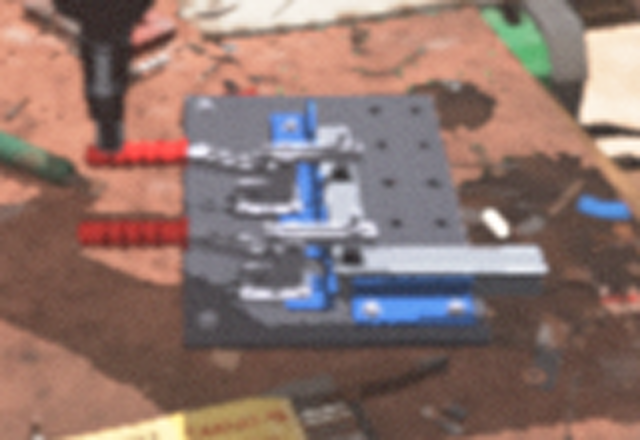

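The handle (88-185, 152) is now level and parallel to the already locked one, with the foot on the tube at (340,172). It sits on a hard stop with 25 N. I'll lift away and verify.

Emit:
step_arm:
  rotation:
    - [0,0,0]
    - [0,0,0]
    - [0,0,0]
    - [0,0,0]
    - [0,0,0]
    - [0,0,0]
    - [0,0,0]
    - [0,0,0]
    - [0,0,0]
    - [0,0,0]
  linear:
    - [0,0,-10]
    - [0,0,-40]
    - [0,0,-80]
    - [0,20,-120]
    - [0,60,-150]
    - [0,100,-150]
    - [0,140,-150]
    - [0,180,-150]
    - [0,200,-150]
    - [0,200,-150]
  hand: [0,0,0,0,0,0,0,0,0,0]

```text
time_s: 13.95
eef_pos: [0.7511, 0.0653, 0.3845]
tcp_rot: [0.004, 0.963, 0.269, 0.0]
ft_force: [-0.5, -1.1, 0.5]
width: 0.0002
grasp_force: 0.0
```

Run:
```python
from h import *
tip(); tube('pics/t9.png')
p,P,d=pts('pics/t9.npz'); hsv=cv2.cvtColor(p,cv2.COLOR_RGB2HSV); J=toj(P.reshape(-1,3)).reshape(P.shape)
m=((hsv[...,0]<8)|(hsv[...,0]>172))&(hsv[...,1]>190)&(J[...,2]>30)&(J[...,0]>40)&(J[...,0]<240)
for y in (0,95): q=J[m&(abs(J[...,1]-y)<30)]; print('red',y,len(q),q.min(0),q.max(0),np.median(q,0))
i=p[140:300,195:365,::-1]; cv2.imwrite('pics/t9c.png',cv2.resize(i,None,fx=4.5,fy=3.7,interpolation=cv2.INTER_CUBIC))
```

```text
t 13.95 tip jig [ 156.8 -208.7  211.5] z [-0.   -0.01 -1.  ] x [ 1.   -0.01 -0.  ] F jig [-1.  -0.7  0.5] w 0.0001502886846532152
tube 188 ((-13.575823783874512, -37.968658447265625), (24.337167739868164, 58.502410888671875), 0.3509100675582886)
tube 249 ((-13.95200252532959, 42.29111862182617), (24.430103302001953, 76.4944839477539), 0.31690147519111633)
red 0 190 [103.81943662  -9.06592238  57.25325552] [178.20813508   9.66855014  72.38899576] [140.74911211   0.55980371  65.25695636]
red 95 185 [102.73965615  85.7249869   54.52859308] [177.66009418 105.49846986  74.33194904] [139.14445754  96.23895113  67.9409378 ]
```

View pics/t9c.png

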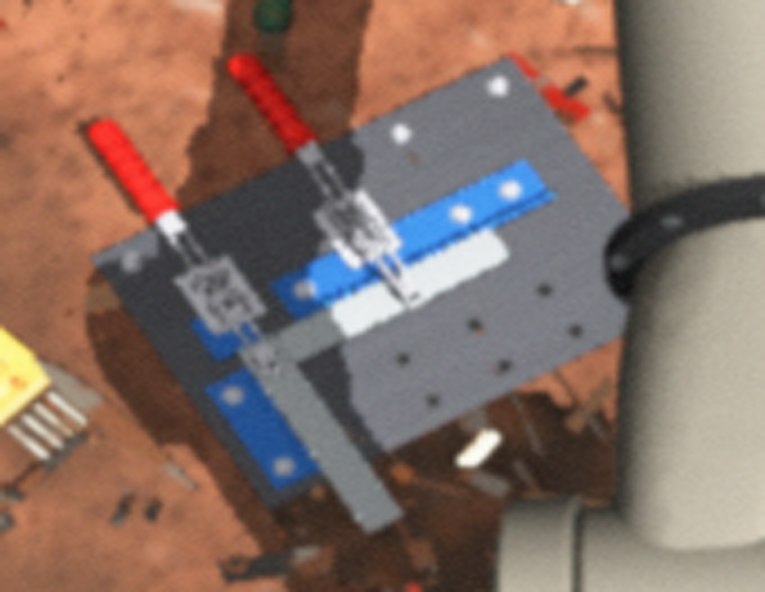

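The crop shows the tube flush along the fence and butted to the clamped tube (joint near (285,350)), with the clamp locked at the same height as its neighbour. Its free end is at y≈-67.2, where -67 is home. The robot is clear of everything.

```bash
python3 -c "
from plant import *
print(finish_job())"
```

```text
the job is handed in; nothing more can be done
None
```

The tube is flush on the blue fence and butted against the clamped tube, and the toggle clamp is locked on it. The arm never went near the surrounding tools, and the job was handed in at about 14 s; `finish_job` returned no verdict.

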